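# Slide a pot tray past a spring gate

## Task

Push the green tray of pots along the chute, past the red gate and on until its nose is fully home against the end stop. Press the gate's long black bar down with one fingertip and keep it down, so that the gate stays up, while another fingertip pushes the upright plate at the tray's tail; then let go so that the gate springs fully shut behind the tray. Do not grip the plate, do not lift the tray or the pots, keep the pots standing in the tray, and leave the mug, tape and secateurs where they are.

Things in the scene. Friction and masses are not known exactly. Their poses are not given: they have to be found in the camera images.
- chute: Straight open aluminium chute, fixed on the bench. Frame: x = the tray's direction of travel (roughly to the robot's left), y = towards the black bar's side (roughly to the robot), z up; origin on the bench top, on the centre line. Runs from x = -180 to 378 mm; floor 6 mm thick; walls at y = +-46 to 51 mm, 48 mm high, with inner lips that keep the tray down.
- end_stop (a point): Centre of the face of the end stop, an upright plate 50 mm high across the chute's far end, at chute x = 368 mm; this point is 28 mm above the bench.
- shaft_middle (a point): Middle of the gate's steel shaft, 10 mm thick, parallel to the chute's x at y = 49 mm, z = 90 mm, from x = -180 to 250 mm, in bearings at its ends (x = -174 and 246 mm, 100 mm high). It lies between bar and tray: the hand works with one finger on either side of it, fingertips about 82 mm above the bench.
- gate (a joint): Gate angle about the shaft, rad: 0 shut (held by a spring), limit 0.95. The red leaf (6 mm thick, at chute x = 210 mm) hangs across the chute 45 to 95 mm above the bench and blocks the tray rigidly; pressing the bar down swings it up. From 0.5 rad on tray and pots pass beneath; wide open it rises to 160 mm. The bar needs about 5 N to start, 8 N at 0.75 rad, and springs back.
- bar_middle (a point): Centre of the black press bar (one piece with the gate): strip 330 mm long along the chute's x (x = -170 to 160 mm), 24 mm wide, 8 mm thick. Shut: centre at chute y = 83, z = 106 mm, top 110 mm, sloping 20 degrees. Pressed 23 mm the gate is at 0.6 rad, 28 mm 0.75 rad, limit 34 mm; y stays 82 to 87 mm. A fingertip can slide along it while holding it down.
- gate_station (a point): Point on the chute floor, on the centre line, below the red gate leaf (chute x = 210 mm).
- push_plate (a point): Where to push: upper part of the green upright plate on the tray's tail, mid-thickness. Plate 8 mm thick (rear face 4 mm behind this point), 66 mm wide (chute y = -33 to 33 mm), top 16 mm above this point and 112 mm above the bench. Push the rear face towards +x of the chute. With the nose at the end stop this point is at chute x = 129 mm: the plate never reaches the gate.
- tray_centre (a point): Centre of the underside of the green tray (x towards its nose): 140 mm long, 88 mm wide, end walls 56 mm high, and a low tail 100 mm long behind that carries the push plate; about 0.4 kg with pots, slides on the chute floor. With its nose at the stop this point is at chute x = 298 mm; its rear wall is then 18 mm past the leaf, which closes over the low tail.
- pot_a_centre (a point): Centre, half-way up, of the terracotta pot at the nose end of the tray, 60 mm wide, 54 mm high, standing loose in the tray; its axis is z.
- pot_b_centre (a point): The same for the second terracotta pot, at the tail end of the tray.
- mug: Orange mug, 90 mm high, standing loose on the bench to the right; origin under its centre. Leave alone.
- tape: Roll of grey tape lying flat, 100 mm wide, 48 mm high; origin under its centre. Leave alone.
- secateurs: Red-handled secateurs lying flat, 203 mm long, 17 mm high; origin under their centre. Leave alone.
Not all that is in view belongs to the job. What is shaped like the part that bears pot_b_centre but blue is not meant.

How it is judged:
On the way, in this order (a step that is already met when the one before it is completed fails the run):
1. the gate is held up while the tray is still wholly before it (value of joint gate above 0.5 rad and x of tray_centre in the frame of chute below 0.14 m), for 0.1 s.
2. the gate is held up while the tray is half-way beneath it (value of joint gate above 0.45 rad and x of tray_centre in the frame of chute between 0.19 and 0.26 m), for 0.1 s.
At the end, for the whole second after the job is handed in: The tray's nose is within 9 mm of the end stop, the tray lies flat on the chute floor, the gate is shut behind it (within 0.06 rad) and at rest, and both pots stand upright (within 0.15 rad) in the tray (x of tray_centre in the frame of chute above 0.289 m and z of tray_centre in the frame of chute below 0.012 m and value of joint gate below 0.06 rad and velocity of joint gate below 0.05 rad/s and horizontal distance between each of pot_a_centre, pot_b_centre and tray_centre below 0.05 m and angle between each of pot_a_centre, pot_b_centre's own z axis and vertical below 0.15 rad); the robot touches nothing.
It fails at once if the push plate is taken between the fingers (distance between the grasp point and push_plate below 0.015 m).
It fails at once if the tray is lifted (z of tray_centre in the frame of chute above 0.02 m).
It fails at once if a pot is lifted or knocked over (height (world z) of any of pot_a_centre, pot_b_centre above 0.058 m or angle between any of pot_a_centre, pot_b_centre's own z axis and vertical above 0.5 rad).
It fails at once if a bystander is disturbed (distance of any of mug, tape, secateurs from where it was at the start of the episode above 0.025 m).
It also fails if it takes over 35 s, if anything falls off the work surface, if the arm or the gripper's body presses on something with over 40 N, if the wrist force passes 120 N, or if a joint passes its speed limit or range.

## Robot

A 6-joint arm with a two-finger parallel gripper is mounted at the origin on the work surface; the furniture and walls round the work are solid. World frame = base frame: x ahead of the robot, y to its left, z up, the work surface at z = 0. Lengths are in m, angles in rad, forces in N, time in s.
With the tool pointing down it reaches from about 0.3 to 0.875 m from the base axis. Payload 6.4 kg.
Tool frame: the origin (TCP) lies at the very end of the fingers, on their centre line; the grasp point (between the pads) lies 19 mm behind it (ctrl.hold_point_z is the distance from the TCP to the grasp point, in m); y points along the fingers, x is the direction in which the jaws open and shut, and the axes are right-handed (so a half turn about y gives the same grasp; the last joint's range is limited). The gripper opens to 85 mm and grips with 20 to 120 N. Pads are 22 mm wide; open, the fingers measure 114 mm over their backs; the gripper's body (76 mm by 85 mm) begins 54 mm behind the grasp point. The pads swing forward as they close: fully open they stand 13 mm farther back than shut.
Start: joints at [1.104, 0.181, 1.607, -0, 1.354, -0.206], TCP at [0.148, 0.556, 0.231] pointing down, gripper open.
Joint ranges: [-2.99, 2.99], [-0.89, 2.07], [0.3, 2.58], [-1.14, 4.28], [0, 2.63], [-3.12, 3.12]. Speed limits (rad/s): [2.57, 2.57, 3.01, 3.14, 3.14, 3.14].

## Interface

Orientations are given as a unit quaternion [w, x, y, z].
In Python, from bench import ctrl, imaging gives the robot as it stands.
- The arm moves only by the shell command python3 -m jog 'ROWS'. ROWS is JSON, a list of rows, each a list of 3 entries, a list of its own where there are three numbers: the shift along the tool's x, y, z in cm, then the turn, a rotation vector about the tool's x, y, z in rad, then the finger opening in cm, from 0 to 8.54. A call has 1 to 12 rows; each row shifts and turns the pose as measured when the row begins, along the tool's axes as they then stand; what a row does not reach is not made up. A row lasts 1/12 s, in which the tool goes at most 41.7 mm and 7.16 degrees, less where a joint would pass 70% of its speed; a pose out of reach is approached as far as the arm can. A call is refused whole if a number of a shift passes 4.17 or a number of a turn 0.125, either way. A call with a gripper value outside its range is refused whole. The fingers move at their own pace and stop on an object; the grip force is fixed at half the most. Time passes only in rows, so rows that do not move let the fingers close. It gives the time, the measured TCP pose, the force and the opening at its end, in the units of the state.
- ctrl.get_obs(): the state, without advancing time (a new reading comes with each control period).
- imaging.camera(name): name is "scene" or "top"; returns a dict with "frame" (400x640x3 uint8, red, green, blue), "depth" (400x640 float32, m along the optical axis (not along the pixel's ray), 0 where there is no reading), "K" (3x3 intrinsics, pixels), "k1" (the pictures are not rectified: a ray, as slopes to the right and down, at radius r is drawn at 1 + k1 r^2 times it, then the intrinsics apply), "R" (3x3) and "t" (3): a world point X has camera coordinates R X + t. Camera axes: x right, y down, z forward; pixel columns grow to the right and rows downward; lengths in m; the calibration is good to about 2 mm. A picture is of the moment at which its call begins.
- ctrl.hand_in(): hands the job in, once; it reports no verdict.
The state is a dict: "time_s": time; "q": joint angles; "dq": joint speeds; "joint_efforts": joint torques, N m; "eef_pos": TCP position; "eef_rot": TCP orientation; "wrist_force": force on the tool from outside, world axes, zero at the start; "torque": the same for the moment, N m; "opening": opening from 0.0 (shut) to 1.0 (fully open).
Only numpy, scipy, OpenCV 4.12 (cv2) and the standard library are available. Lean on these libraries where they do the work, as an engineer would, in place of code of your own. Each camera call takes 0.05 s, during which the arm holds its last target. There are 200 camera calls.

## Working session

There is one attempt and no reset: what is moved stays moved. The work goes in short steps, Python scripts to look and compute and a shell command to move; the robot and the scene stay as the last step left them, time stands still between calls to the robot, and variables do not carry over. Pictures are saved under pics/ and viewed, about 8 in all and at most 12, crops included, and the job is handed in when it is done.

```bash
mkdir -p pics; cat > h.py <<'E'
import numpy as np, cv2
from bench import ctrl, imaging
def shot(n, fn):
    c=imaging.camera(n); cv2.imwrite(f'pics/{fn}.png',c['frame'][:,:,::-1]); np.savez(f'pics/{fn}.npz',**c); return c
def ray(c,u,v):
    K=c['K']; d=np.array([(u-K[0,2])/K[0,0],(v-K[1,2])/K[1,1]]); s=d.copy()
    for _ in range(20): s=d/(1+float(c['k1'])*(s@s))
    return np.array([s[0],s[1],1.])
def pt(c,u,v,depth=None):
    z=depth or float(np.median(c['depth'][int(v)-1:int(v)+2,int(u)-1:int(u)+2]))
    return c['R'].T@(ray(c,u,v)*z-c['t'])
def ptz(c,u,v,z):
    o=-c['R'].T@c['t']; d=c['R'].T@ray(c,u,v); return o+d*(z-o[2])/d[2]
E
python3 - <<'E'
from h import *
print(ctrl.get_obs()); 
for n in('scene','top'):
    c=shot(n,n+'0'); print(n,c['K'],c['k1'],c['R'],c['t'])
E
```

```text
{'time_s': 0.0, 'q': array([ 1.10370158e+00,  1.81506168e-01,  1.60802135e+00, -8.81337385e-06,
        1.35380385e+00, -2.06327819e-01]), 'dq': array([ 1.01820226e-04,  7.97396567e-05, -1.68121463e-03, -5.25969460e-04,
        2.96526016e-03, -6.94971192e-04]), 'joint_efforts': array([ 2.51001045e-03, -4.44848907e+01, -3.51355219e+01,  4.57460067e-05,
        8.70056654e-03,  2.16263163e-05]), 'eef_pos': array([0.14799187, 0.55505113, 0.23039732]), 'eef_rot': array([-0.56049321,  0.56103201,  0.43019669, -0.43130181]), 'wrist_force': array([-0.36586022, -0.37718346, -0.1628705 ]), 'torque': array([0.02203255, 0.01797387, 0.02327575]), 'opening': 1.0037140446499815}
scene [[505.60021383   0.         319.54327307]
 [  0.         505.60021383 200.89899492]
 [  0.           0.           1.        ]] -0.016660596650815353 [[ 0.5047051  -0.86324284  0.00919597]
 [-0.53852968 -0.32314752 -0.7781783 ]
 [ 0.6747285   0.38779825 -0.62797609]] [-0.25442465  0.35975912  1.23496898]
top [[503.46573523   0.         315.38873038]
 [  0.         503.46573523 200.31921522]
 [  0.           0.           1.        ]] -0.02046221404814749 [[-0.00790684 -0.99996308  0.00336336]
 [-0.99427581  0.00750339 -0.10658009]
 [ 0.10655091 -0.00418682 -0.99429843]] [-0.00532607  0.54362259  1.64202509]
```

View pics/top0.png

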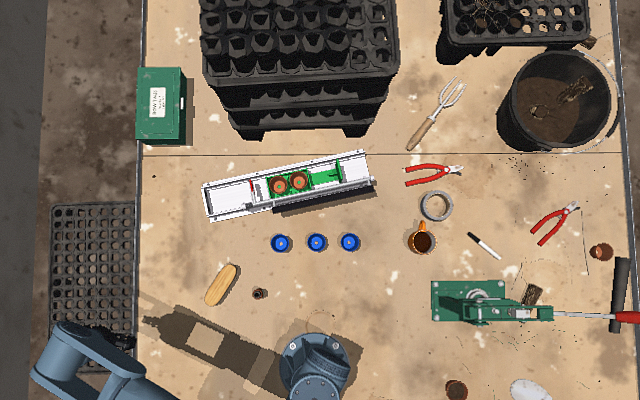

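View pics/scene0.png

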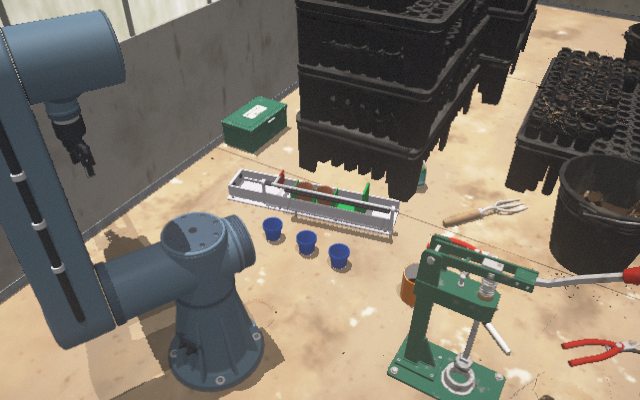

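The top view shows the chute running from about (372,165) at the tail to (205,205) at the end stop. The plate is near (338,170), the leaf near (252,188), and the crates stand just behind the chute. I'll enlarge that area.

```bash
python3 - <<'E'
import cv2
i=cv2.imread('pics/top0.png')[135:230,195:390]
cv2.imwrite('pics/top0c.png',cv2.resize(i,None,fx=4,fy=4,interpolation=cv2.INTER_CUBIC))
E
```

```text
(no output)
```

View pics/top0c.png

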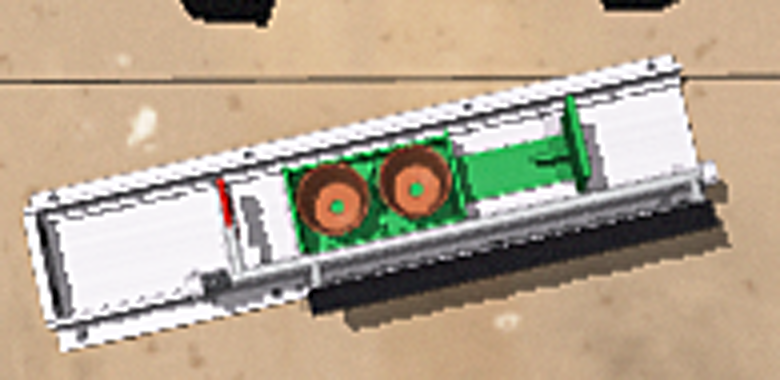

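```bash
cat > fit.py <<'E'
from h import *
c=dict(np.load('pics/top0.npz'))
C=[(-174,49,100,708,172),(246,49,100,212,283),(-170,94,102,720,232),(160,94,102,312,313)]
A=np.array([[a[0]/1e3,a[1]/1e3] for a in C])
B=np.array([ptz(c,195+u/4-.4,135+v/4-.4,z/1e3)[:2] for *_,z,u,v in C])
ac,bc=A.mean(0),B.mean(0); a,b=A-ac,B-bc
th=np.arctan2((a[:,0]*b[:,1]-a[:,1]*b[:,0]).sum(),(a*b).sum())
R=np.array([[np.cos(th),-np.sin(th)],[np.sin(th),np.cos(th)]]); o=bc-R@ac
if __name__=='__main__':
    print(th,np.degrees(th),o,'res mm',((A@R.T+o-B)*1e3).round(1).tolist())
    def ch(u,v,z): return (R.T@(ptz(c,195+u/4-.4,135+v/4-.4,z)[:2]-o)*1e3).round(1)
    for n,u,v,z in [('plate top far',570,97,.112),('plate top near',580,190,.112),('leaf top',220,180,.095),('pot a',337,205,.06),('pot b',416,190,.06),('nose far corner',287,172,.062),('rear far corner',447,137,.062),('stop far',40,212,.05),('stop near',62,320,.05),('wall outer tail',680,60,.048)]: print(n,ch(u,v,z))
    # point clouds in chute frame from depth
    for s in('top0','scene0'):
        k=dict(np.load(f'pics/{s}.npz')); f=k['frame'].astype(int); d=k['depth']
        V,U=np.nonzero(d>0); K=k['K']
        r=cv2.undistortPoints(np.stack([U,V],1).astype(float)[:,None],K,np.array([float(k['k1']),0,0,0]))[:,0]
        z=d[V,U]; P=(np.c_[r,np.ones(len(r))]*z[:,None]-k['t'])@k['R']
        col=f[V,U]; Q=np.c_[(P[:,:2]-o)@R*1e3,P[:,2]*1e3]
        inn=(abs(Q[:,0]-80)<320)
        g=inn&(abs(Q[:,1])<60)&(col[:,1]>1.5*col[:,0])&(col[:,1]>1.5*col[:,2])&(Q[:,2]>80)
        print(s,'plate',g.sum(),Q[g].min(0).round(),np.median(Q[g],0).round(1),Q[g].max(0).round())
        b=inn&(abs(Q[:,1]-83)<25)&(col.max(1)<60)&(Q[:,2]>85)
        print('bar',b.sum(),np.percentile(Q[b],[2,50,98],axis=0).round(1).tolist())
        w=inn&(Q[:,1]<-70)&(Q[:,1]>-300)&(Q[:,2]>100)
        print('crates',w.sum(),np.percentile(Q[w],[1,50,99],axis=0).round().tolist() if w.sum() else 0, 'max y',Q[w,1].max() if w.sum() else 0)
E
python3 fit.py
```

```text
1.7737241034053841 101.62690514575452 [ 0.61941954 -0.01442422] res mm [[-1.1, -5.3], [0.3, 10.6], [2.6, -2.1], [-1.8, -3.2]]
plate top far [-73.1 -33.4]
plate top near [-64.9  41.2]
leaf top [213.8 -29.1]
pot a [127.7   5.1]
pot b [62.   6.5]
nose far corner [162.1 -29.8]
rear far corner [ 28.2 -30.8]
stop far [368.  -41.7]
stop near [366.9  49.5]
wall outer tail [-174.6  -56.2]
top0 plate 62 [-77. -33.  81.] [-71.9   0.  110.1] [-69.  32. 121.]
bar 682 [[-158.2, 72.1, 102.3], [-1.4, 83.0, 110.7], [155.9, 93.3, 119.3]]
crates 23513 [[-222.0, -293.0, 170.0], [5.0, -177.0, 600.0], [211.0, -111.0, 705.0]] max y -101.50464866644695
scene0 plate 64 [-79. -29.  80.] [-77.1   6.5 103.6] [-72.  35. 118.]
bar 31 [[-128.8, 87.6, 105.9], [1.6, 92.2, 109.1], [130.8, 95.3, 114.1]]
crates 23011 [[-231.0, -278.0, 107.0], [-39.0, -159.0, 406.0], [207.0, -108.0, 615.0]] max y -99.32579902055055
```

```bash
sed -i "s/(246,49,100,212,283),//; s/(160,94,102,312,313)\]/(160,94,102,312,313),(368,-46,50,41,210),(368,46,50,64,320)]/" fit.py; python3 fit.py
cat > go.py <<'E'
import sys
from h import *
from fit import R,o,th
from scipy.spatial.transform import Rotation as Rt
s=ctrl.get_obs(); w=s['eef_rot']; T=Rt.from_quat([w[1],w[2],w[3],w[0]])
p=s['eef_pos']; pc=R.T@(p[:2]-o)
print('t',round(s['time_s'],2),'chute mm',(pc*1e3).round(1),'z',round(p[2]*1e3,1),'F',s['wrist_force'].round(1),'open',round(float(s['opening']),3))
best=None
for sg in(1,-1):
    Y=np.array([*R[:,0],0])*sg; Z=np.array([0,0,-1.]); X=np.cross(Y,Z)
    G=Rt.from_matrix(np.c_[X,Y,Z]); rv=(T.inv()*G).as_rotvec()
    if best is None or np.linalg.norm(rv)<np.linalg.norm(best[0]): best=(rv,G,sg)
rv,G,sg=best; print('turn',rv.round(4),'tool y sign along chute x',sg)
if len(sys.argv)>3:
    x,y,z=[float(a)/1e3 for a in sys.argv[1:4]]
    d=np.r_[o+R@[x,y],z]-p
    print('shift cm now',(T.inv().apply(d)*100).round(2),' after turn',(G.inv().apply(d)*100).round(2))
E
python3 go.py -110 40 180
```

```text
1.7778592251601342 101.86383017007442 [ 0.61873627 -0.01303144] res mm [[-1.1, -4.0], [2.7, -1.0], [-3.0, -2.3], [0.3, 3.0], [1.1, 4.3]]
plate top far [-74.8 -33.5]
plate top near [-66.2  41.1]
leaf top [212.2 -30.3]
pot a [126.2   4.2]
pot b [60.5  5.8]
nose far corner [160.4 -30.8]
rear far corner [ 26.6 -31.3]
stop far [366.3 -43.6]
stop near [365.6  47.6]
wall outer tail [-176.4  -55.8]
top0 plate 62 [-78. -33.  81.] [-7.340e+01 -1.000e-01  1.101e+02] [-71.  31. 121.]
bar 681 [[-159.3, 71.9, 102.3], [-2.6, 82.6, 110.7], [154.1, 92.8, 119.3]]
crates 23484 [[-224.0, -294.0, 169.0], [2.0, -178.0, 600.0], [209.0, -110.0, 705.0]] max y -101.16806288134565
scene0 plate 64 [-81. -29.  80.] [-78.6   6.5 103.6] [-74.  35. 118.]
bar 31 [[-129.9, 87.3, 105.9], [0.5, 91.7, 109.1], [129.6, 95.2, 114.1]]
crates 22955 [[-232.0, -277.0, 107.0], [-40.0, -159.0, 406.0], [205.0, -107.0, 615.0]] max y -98.94805236811179
t 0.1 chute mm [652.8 343.9] z 230.5 F [-0.1  0.  -0.2] open 0.997
turn [-1.3944  0.8592  0.8567] tool y sign along chute x -1
shift cm now [-54.37   5.11 -61.52]  after turn [30.39 76.28  5.05]
```

```bash
python3 - <<'E'
s=open('go.py').read()
s=s.replace("Y=np.array([*R[:,0],0])*sg; Z=np.array([0,0,-1.]); X=np.cross(Y,Z)","X=np.array([*R[:,1],0])*sg; Y=np.array([0,0,-1.]); Z=np.cross(X,Y)").replace('tool y sign along chute x','tool x sign along chute y')
s=s.replace("rv,G,sg=best;","rv,G,sg=best; M=np.eye(3); M[:2,:2]=R; print('tool axes in chute (cols):',(M.T@T.as_matrix()).round(3).tolist());")
open('go.py','w').write(s)
E
python3 go.py -120 40 200
```

```text
t 0.1 chute mm [652.8 343.9] z 230.5 F [-0.1  0.  -0.2] open 0.997
tool axes in chute (cols): [[0.893, -0.001, 0.451], [-0.451, 0.001, 0.893], [-0.002, -1.0, 0.0]]
turn [ 6.0000e-04  1.1029e+00 -1.6000e-03] tool x sign along chute y -1
shift cm now [-55.26   3.11 -61.97]  after turn [ 30.39   3.05 -77.28]
```

```bash
python3 -m jog '[[[-2.7,0,-3.1],[0,0,0],7.0],[[-2.7,0,-3.1],[0,0,0],7.0],[[-2.7,0,-3.1],[0,0,0],7.0],[[-2.7,0,-3.1],[0,0,0],7.0],[[-2.7,0,-3.1],[0,0,0],7.0],[[-2.7,0,-3.1],[0,0,0],7.0],[[-2.7,0,-3.1],[0,0,0],7.0],[[-2.7,0,-3.1],[0,0,0],7.0],[[-2.7,0,-3.1],[0,0,0],7.0],[[-2.7,0,-3.1],[0,0,0],7.0],[[-2.7,0,-3.1],[0,0,0],7.0],[[-2.7,0,-3.1],[0,0,0],7.0]]' && python3 -m jog '[[[0,0,0],[0,0.122,0],7.0],[[0,0,0],[0,0.122,0],7.0],[[0,0,0],[0,0.122,0],7.0],[[0,0,0],[0,0.122,0],7.0],[[0,0,0],[0,0.122,0],7.0],[[0,0,0],[0,0.122,0],7.0],[[0,0,0],[0,0.122,0],7.0],[[0,0,0],[0,0.122,0],7.0],[[0,0,0],[0,0.122,0],7.0]]'; python3 go.py -120 40 200
```

```text
time_s: 1.1
eef_pos: [0.4231, 0.1416, 0.2257]
eef_rot: [0.558, -0.557, -0.433, 0.437]
wrist_force: [1.0, 0.0, -0.3]
opening: 0.817
time_s: 1.85
eef_pos: [0.4263, 0.1306, 0.2227]
eef_rot: [-0.702, 0.705, 0.067, -0.074]
wrist_force: [0.1, -0.4, 0.0]
opening: 0.82
t 1.85 chute mm [180.1 158.8] z 222.7 F [ 0.1 -0.4  0. ] open 0.82
tool axes in chute (cols): [[-0.008, -0.003, 1.0], [-1.0, 0.011, -0.008], [-0.011, -1.0, -0.004]]
turn [ 0.0035 -0.0081 -0.011 ] tool x sign along chute y -1
shift cm now [ 12.15   2.24 -29.91]  after turn [ 11.88   2.27 -30.01]
```

```bash
python3 -m jog '[[[1.2,0.1,-3.0],[0,0,0],7.0],[[1.2,0.1,-3.0],[0,0,0],7.0],[[1.2,0.1,-3.0],[0,0,0],7.0],[[1.2,0.1,-3.0],[0,0,0],7.0],[[1.2,0.1,-3.0],[0,0,0],7.0],[[1.2,0.1,-3.0],[0,0,0],7.0],[[1.2,0.1,-3.0],[0,0,0],7.0],[[1.2,0.1,-3.0],[0,0,0],7.0],[[1.2,0.1,-3.0],[0,0,0],7.0],[[1.2,0.1,-3.0],[0.003,-0.008,-0.011],7.0],[[0,0,0],[0,0,0],7.0]]'; python3 go.py -120 40 150
```

```text
time_s: 2.77
eef_pos: [0.6047, -0.1514, 0.2055]
eef_rot: [0.705, -0.702, -0.07, 0.074]
wrist_force: [-0.7, -0.1, -0.2]
opening: 0.82
t 2.77 chute mm [-132.6   42.2] z 205.5 F [-0.7 -0.1 -0.2] open 0.82
tool axes in chute (cols): [[-0.004, 0.004, 1.0], [-1.0, 0.006, -0.004], [-0.006, -1.0, 0.004]]
turn [-0.0038 -0.0039 -0.0056] tool x sign along chute y -1
shift cm now [0.24 5.55 1.24]  after turn [0.22 5.55 1.26]
```

```bash
python3 -m jog '[[[0.1,2.5,0.5],[-0.004,-0.004,-0.006],7.0],[[0.1,2.5,0.5],[0,0,0],7.0],[[0,2.3,0.3],[0,0,0],7.0],[[0,0,0],[0,0,0],7.0]]'; python3 go.py -112 40 110
python3 - <<'E'
from h import *
c=shot('scene','s1'); i=c['frame'][130:260,220:420,::-1]
a=cv2.resize(i,None,fx=4,fy=4,interpolation=cv2.INTER_CUBIC); cv2.imwrite('pics/s1c.png',a)
c=shot('top','t1')
cv2.imwrite('pics/t1c.png',cv2.resize(c['frame'][120:230,190:390,::-1],None,fx=4,fy=4,interpolation=cv2.INTER_CUBIC))
E
```

```text
time_s: 3.1
eef_pos: [0.6044, -0.1413, 0.1295]
eef_rot: [-0.703, 0.704, 0.072, -0.071]
wrist_force: [-0.6, 1.1, -1.1]
opening: 0.821
t 3.1 chute mm [-122.6   40.4] z 129.5 F [-0.6  1.1 -1.1] open 0.821
tool axes in chute (cols): [[-0.005, -0.001, 1.0], [-1.0, -0.001, -0.005], [0.001, -1.0, -0.001]]
turn [ 0.0008 -0.0053  0.0011] tool x sign along chute y -1
shift cm now [0.03 1.95 1.06]  after turn [0.04 1.95 1.06]
```

View pics/s1c.png

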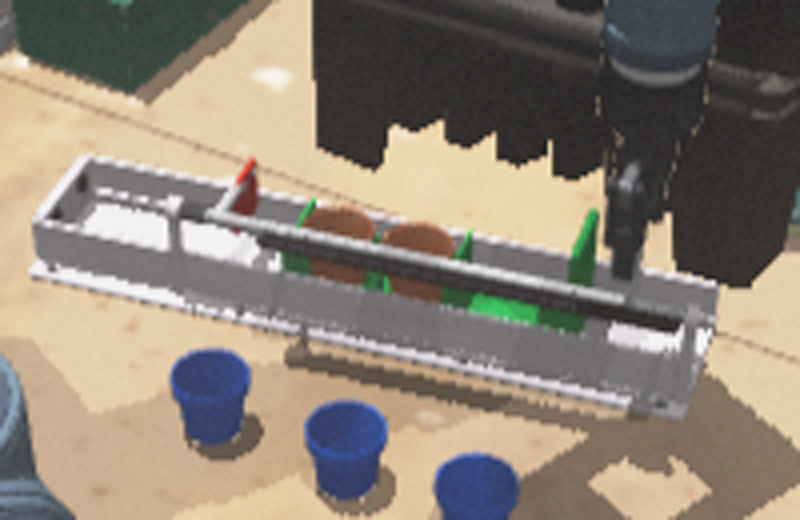

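View pics/t1c.png

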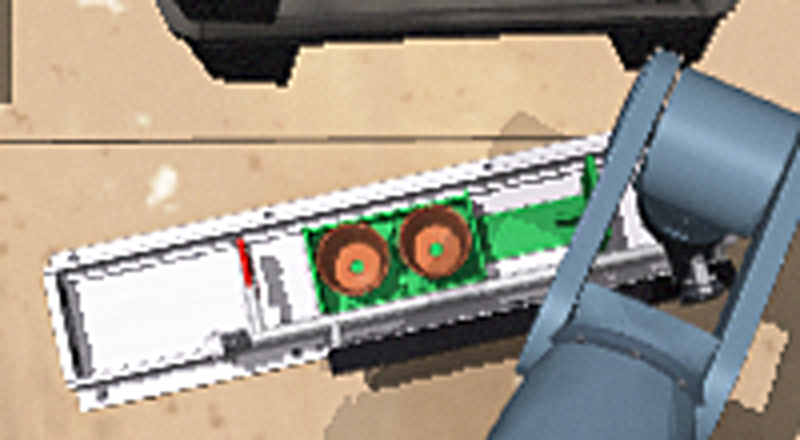

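The scene crop shows the near fingertip at about (625,275), just above the bar at (640,308), and clear behind the green plate at (585,255). I'll check the finger's depth.

```bash
python3 - <<'E'
from h import *
from fit import R,o
c=dict(np.load('pics/s1.npz'))
for u,v in [(625,225),(625,250),(622,265),(622,272),(645,308),(600,302)]:
    for dp in(0,):
        p=pt(c,220+u/4,130+v/4); print((u,v),((R.T@(p[:2]-o))*1e3).round(1),round(p[2]*1e3,1))
E
```

```text
(625, 225) [-124.5   91.5] 195.4
(625, 250) [-128.3  102.6] 182.1
(622, 265) [-124.4   86.6] 155.6
(622, 272) [-125.1   87.4] 150.0
(645, 308) [-142.    71.5] 108.5
(600, 302) [-108.7   74.7] 107.7
```

```bash
python3 -m jog '[[[0,2.0,1.0],[0,-0.005,0],7.0],[[0,1.0,0],[0,0,0],7.0],[[0,0,0],[0,0,0],7.0]]'; python3 -m jog '[[[0,1.0,0],[0,0,0],7.0],[[0,0,0],[0,0,0],7.0]]'; python3 -m jog '[[[0,1.0,0],[0,0,0],7.0],[[0,0,0],[0,0,0],7.0]]';  python3 go.py -100 41 72
```

```text
time_s: 3.45
eef_pos: [0.6089, -0.1343, 0.1097]
eef_rot: [-0.7, 0.706, 0.078, -0.068]
wrist_force: [-1.3, 0.7, 1.7]
opening: 0.821
time_s: 3.62
eef_pos: [0.6112, -0.1355, 0.1022]
eef_rot: [-0.699, 0.707, 0.08, -0.067]
wrist_force: [-0.8, -0.1, 0.5]
opening: 0.817
time_s: 3.78
eef_pos: [0.614, -0.1371, 0.0957]
eef_rot: [-0.698, 0.708, 0.082, -0.065]
wrist_force: [-0.4, 4.9, 4.4]
opening: 0.821
t 3.78 chute mm [-120.4   30.2] z 95.7 F [-0.4  4.9  4.4] open 0.821
tool axes in chute (cols): [[0.001, -0.017, 1.0], [-1.0, -0.023, 0.0], [0.023, -1.0, -0.017]]
turn [0.0172 0.0004 0.0228] tool x sign along chute y -1
shift cm now [-1.14  2.31  2.09]  after turn [-1.08  2.37  2.04]
```

```bash
python3 -m jog '[[[0,-2.0,0],[0.017,0,0.023],7.0],[[-1.3,0,1.0],[0,0,0],7.0],[[0,0,0],[0,0,0],7.0]]';  python3 go.py -100 43 72
```

```text
time_s: 4.03
eef_pos: [0.5995, -0.1307, 0.1178]
eef_rot: [-0.703, 0.703, 0.073, -0.073]
wrist_force: [0.2, -0.2, -1.5]
opening: 0.823
t 4.03 chute mm [-111.2   43. ] z 117.8 F [ 0.2 -0.2 -1.5] open 0.823
tool axes in chute (cols): [[-0.001, -0.0, 1.0], [-1.0, -0.0, -0.001], [0.0, -1.0, -0.0]]
turn [ 0.0004 -0.0005  0.0005] tool x sign along chute y -1
shift cm now [0.   4.58 1.12]  after turn [0.   4.58 1.12]
```

Back aligned. Now press in bigger steps, keeping a slight +y bias to counter the sliding.

```bash
python3 -m jog '[[[-0.1,2.5,0],[0,0,0],7.0],[[-0.2,1.8,0],[0,0,0],7.0]]';  python3 go.py -100 43 76
```

```text
time_s: 4.2
eef_pos: [0.6014, -0.1338, 0.0818]
eef_rot: [-0.701, 0.706, 0.077, -0.069]
wrist_force: [-7.8, 3.7, 10.5]
opening: 0.817
t 4.2 chute mm [-114.6   41.8] z 81.8 F [-7.8  3.7 10.5] open 0.817
tool axes in chute (cols): [[-0.0, -0.008, 1.0], [-1.0, -0.01, -0.0], [0.01, -1.0, -0.008]]
turn [ 0.0079 -0.0005  0.01  ] tool x sign along chute y -1
shift cm now [-0.13  0.57  1.47]  after turn [-0.12  0.58  1.46]
```

```bash
python3 -m jog '[[[-0.1,1.2,0],[0.008,0,0.010],7.0],[[0,0.5,0],[0.003,0,0.004],7.0]]';  python3 go.py -100 43 76; python3 - <<'E'
from h import *
c=shot('scene','s2'); i=c['frame'][130:260,220:420,::-1]
cv2.imwrite('pics/s2c.png',cv2.resize(i,None,fx=4,fy=4,interpolation=cv2.INTER_CUBIC))
E
python3 go.py -100 43 76
```

```text
time_s: 4.37
eef_pos: [0.6018, -0.1346, 0.0686]
eef_rot: [0.704, -0.703, -0.072, 0.074]
wrist_force: [-18.8, 8.2, 45.9]
opening: 0.822
t 4.37 chute mm [-115.5   41.5] z 68.6 F [-18.8   8.2  45.9] open 0.822
tool axes in chute (cols): [[-0.001, 0.003, 1.0], [-1.0, 0.003, -0.001], [-0.003, -1.0, 0.003]]
turn [-0.0027 -0.0009 -0.0031] tool x sign along chute y -1
shift cm now [-0.15 -0.73  1.55]  after turn [-0.15 -0.74  1.55]
t 4.42 chute mm [-115.4   41.6] z 69.1 F [-12.8   4.   25.7] open 0.819
tool axes in chute (cols): [[-0.001, 0.003, 1.0], [-1.0, 0.004, -0.001], [-0.004, -1.0, 0.003]]
turn [-0.0031 -0.0008 -0.0038] tool x sign along chute y -1
shift cm now [-0.14 -0.69  1.54]  after turn [-0.14 -0.69  1.54]
```

View pics/s2c.png

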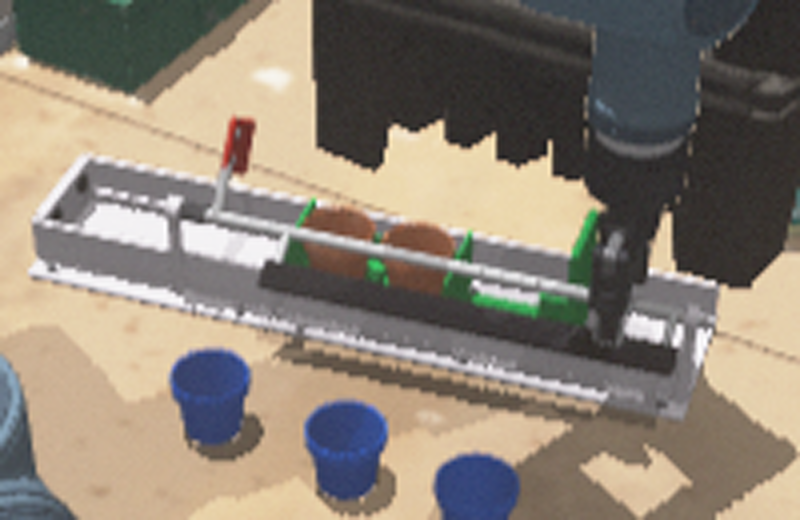

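The gate is up at its limit: the red leaf at (237,145) has swung high and the finger rests on the bar at (610,340). I'll ease up a few mm and start sliding along the chute.

```bash
python3 -m jog '[[[-0.1,-0.3,0.5],[-0.003,0,-0.004],7.0],[[0,0,0.8],[0,0,0],7.0],[[0,0.05,0.8],[0,0,0],7.0],[[0,0.05,0.8],[0,0,0],7.0]]';  python3 go.py 118 43 75
```

```text
time_s: 4.75
eef_pos: [0.599, -0.1171, 0.0799]
eef_rot: [-0.697, 0.71, 0.075, -0.071]
wrist_force: [-2.9, -5.6, 8.7]
opening: 0.817
t 4.75 chute mm [-97.8  40.7] z 79.9 F [-2.9 -5.6  8.7] open 0.817
tool axes in chute (cols): [[-0.0, -0.018, 1.0], [-1.0, -0.004, -0.001], [0.004, -1.0, -0.018]]
turn [ 0.0184 -0.0005  0.0036] tool x sign along chute y -1
shift cm now [-0.24  0.09 21.59]  after turn [-0.23  0.49 21.58]
```

```bash
python3 -m jog '[[[-0.2,0.8,0.4],[0.018,0,0.004],7.0],[[-0.05,0.3,1.2],[0.005,0,0.002],7.0],[[-0.05,0.3,1.2],[0.005,0,0.002],7.0],[[-0.05,0.3,1.2],[0.005,0,0.002],7.0]]';  python3 go.py 118 43 75
```

```text
time_s: 5.08
eef_pos: [0.5963, -0.0936, 0.0748]
eef_rot: [-0.699, 0.708, 0.076, -0.07]
wrist_force: [-4.6, -12.8, 12.6]
opening: 0.822
t 5.08 chute mm [-74.2  38.6] z 74.8 F [ -4.6 -12.8  12.6] open 0.822
tool axes in chute (cols): [[-0.0, -0.013, 1.0], [-1.0, -0.006, -0.0], [0.006, -1.0, -0.013]]
turn [ 0.0134 -0.0003  0.0061] tool x sign along chute y -1
shift cm now [-0.45 -0.28 19.22]  after turn [-0.44 -0.02 19.22]
```

```bash
python3 -m jog '[[[-0.3,0.3,1.2],[0.013,0,0.006],7.0],[[-0.15,0.3,1.2],[0.008,0,0.003],7.0],[[-0.15,0.3,1.2],[0.008,0,0.003],7.0],[[-0.15,0.3,1.2],[0.008,0,0.003],7.0],[[-0.15,0.3,1.2],[0.008,0,0.003],7.0],[[-0.15,0.3,1.2],[0.008,0,0.003],7.0]]';  python3 go.py 118 43 75
```

```text
time_s: 5.58
eef_pos: [0.5859, -0.0491, 0.0748]
eef_rot: [-0.702, 0.705, 0.075, -0.07]
wrist_force: [-2.4, -12.3, 12.3]
opening: 0.82
t 5.58 chute mm [-28.6  39.5] z 74.8 F [ -2.4 -12.3  12.3] open 0.82
tool axes in chute (cols): [[-0.001, -0.005, 1.0], [-1.0, -0.006, -0.001], [0.006, -1.0, -0.005]]
turn [ 0.0051 -0.0014  0.0056] tool x sign along chute y -1
shift cm now [-0.37 -0.1  14.66]  after turn [-0.35 -0.02 14.66]
```

```bash
python3 -m jog '[[[-0.3,0.3,1.2],[0.005,-0.001,0.006],7.0],[[-0.15,0.3,1.2],[0.006,0,0.003],7.0],[[-0.15,0.3,1.2],[0.006,0,0.003],7.0],[[-0.15,0.3,1.2],[0.006,0,0.003],7.0],[[-0.15,0.3,1.2],[0.006,0,0.003],7.0],[[-0.15,0.3,1.2],[0.006,0,0.003],7.0],[[-0.15,0.3,1.2],[0.006,0,0.003],7.0]]';  python3 go.py 118 43 75;  python3 - <<'E'
from h import *
c=shot('scene','s3'); i=c['frame'][130:260,220:420,::-1]
cv2.imwrite('pics/s3c.png',cv2.resize(i,None,fx=4,fy=4,interpolation=cv2.INTER_CUBIC))
E
```

```text
time_s: 6.17
eef_pos: [0.5756, 0.0038, 0.0747]
eef_rot: [-0.698, 0.708, 0.075, -0.069]
wrist_force: [-3.7, -13.0, 13.5]
opening: 0.822
t 6.17 chute mm [25.3 38.8] z 74.7 F [ -3.7 -13.   13.5] open 0.822
tool axes in chute (cols): [[-0.002, -0.015, 1.0], [-1.0, -0.007, -0.002], [0.007, -1.0, -0.015]]
turn [ 0.0149 -0.0019  0.0069] tool x sign along chute y -1
shift cm now [-0.44 -0.17  9.26]  after turn [-0.42 -0.03  9.27]
```

View pics/s3c.png

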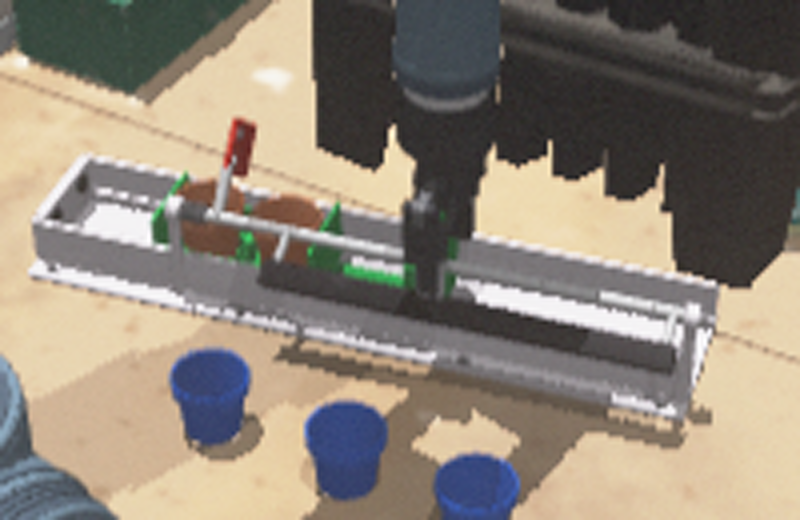

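The leaf stays up (238,145), the pots stand upright, and the tray is half-way beneath the gate. I'll carry on.

```bash
python3 -m jog '[[[-0.4,0.3,1.2],[0.012,-0.002,0.007],7.0],[[-0.15,0.3,1.2],[0.007,0,0.003],7.0],[[-0.15,0.3,1.2],[0.007,0,0.003],7.0],[[-0.15,0.3,1.2],[0.007,0,0.003],7.0],[[-0.15,0.3,1.2],[0.007,0,0.003],7.0],[[-0.15,0.3,1.2],[0.007,0,0.003],7.0],[[-0.15,0.3,1.2],[0.007,0,0.003],7.0],[[-0.15,0.3,1.2],[0.007,0,0.003],7.0],[[-0.15,0.3,1.2],[0.007,0,0.003],7.0]]';  python3 go.py 118 43 75
```

```text
time_s: 6.97
eef_pos: [0.5602, 0.0767, 0.0725]
eef_rot: [-0.702, 0.704, 0.075, -0.072]
wrist_force: [-5.5, -15.1, 14.6]
opening: 0.819
t 6.97 chute mm [99.8 38.8] z 72.5 F [ -5.5 -15.1  14.6] open 0.819
tool axes in chute (cols): [[0.0, -0.003, 1.0], [-1.0, -0.004, 0.0], [0.004, -1.0, -0.003]]
turn [0.0035 0.0001 0.0036] tool x sign along chute y -1
shift cm now [-0.41 -0.25  1.82]  after turn [-0.42 -0.25  1.82]
```

```bash
python3 -m jog '[[[-0.3,0.2,1.0],[0.004,0,0.004],7.0],[[-0.15,0.2,1.0],[0.005,0,0.003],7.0]]'; python3 -m jog '[[[-0.15,0.25,0.9],[0.005,0,0.003],7.0]]'; python3 -m jog '[[[-0.15,0.25,0.9],[0.005,0,0.003],7.0]]'; python3 go.py 118 43 75
```

```text
time_s: 7.13
eef_pos: [0.5553, 0.0901, 0.0727]
eef_rot: [-0.702, 0.705, 0.073, -0.073]
wrist_force: [-3.3, -11.1, 10.7]
opening: 0.819
time_s: 7.22
eef_pos: [0.5552, 0.0935, 0.073]
eef_rot: [-0.7, 0.707, 0.074, -0.073]
wrist_force: [1.1, -43.9, 15.4]
opening: 0.818
time_s: 7.3
eef_pos: [0.556, 0.0939, 0.0738]
eef_rot: [-0.697, 0.71, 0.074, -0.071]
wrist_force: [0.8, -47.3, 14.9]
opening: 0.823
t 7.3 chute mm [117.5  39.4] z 73.8 F [  0.8 -47.3  14.9] open 0.823
tool axes in chute (cols): [[-0.002, -0.019, 1.0], [-1.0, -0.001, -0.002], [0.002, -1.0, -0.019]]
turn [ 0.019  -0.0017  0.0015] tool x sign along chute y -1
shift cm now [-0.36 -0.12  0.04]  after turn [-0.36 -0.12  0.05]
```

The force jumped to 47 N at x = 117.5 mm, which is where the stop should be. Back off and lift.

```bash
python3 -m jog '[[[0,0.1,-1.2],[0.019,0,0.002],7.0],[[0,-0.5,-0.6],[0,0,0],7.0],[[0,-1.0,0],[0,0,0],7.0],[[0,-1.0,0],[0,0,0],7.0],[[0,-1.0,0],[0,0,0],7.0],[[0,-1.5,0],[0,0,0],7.0],[[0,-2.5,0],[0,0,0],7.0],[[0,-3,0],[0,0,0],7.0],[[0,-3,0],[0,0,0],7.0],[[0,0,0],[0,0,0],7.0]]'; python3 go.py 0 43 220;  python3 - <<'E'
from h import *
c=shot('scene','s4'); i=c['frame'][130:260,220:420,::-1]
a=cv2.resize(i,None,fx=3,fy=3,interpolation=cv2.INTER_CUBIC)
cv2.imwrite('pics/s4c.png',a); shot('top','t4')
E
```

```text
time_s: 8.13
eef_pos: [0.5623, 0.0734, 0.2208]
eef_rot: [-0.703, 0.704, 0.072, -0.071]
wrist_force: [0.7, 0.7, 0.4]
opening: 0.821
t 8.13 chute mm [96.2 37.5] z 220.8 F [0.7 0.7 0.4] open 0.821
tool axes in chute (cols): [[-0.005, -0.002, 1.0], [-1.0, -0.001, -0.005], [0.001, -1.0, -0.002]]
turn [ 0.0021 -0.0054  0.0011] tool x sign along chute y -1
shift cm now [-0.5   0.1  -9.62]  after turn [-0.55  0.08 -9.62]
```

View pics/s4c.png

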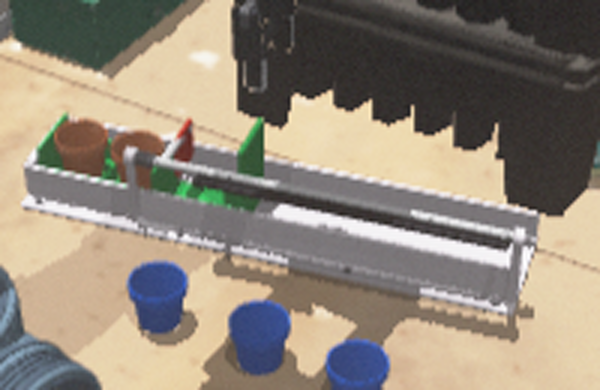

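```bash
python3 - <<'E'
from h import *
from fit import R,o
for s in('scene0','s4'):
    k=dict(np.load(f'pics/{s}.npz')); f=k['frame'].astype(int); d=k['depth']; V,U=np.nonzero(d>0)
    r=cv2.undistortPoints(np.stack([U,V],1).astype(float)[:,None],k['K'],np.array([float(k['k1']),0,0,0]))[:,0]
    P=(np.c_[r,np.ones(len(r))]*d[V,U][:,None]-k['t'])@k['R']; Q=np.c_[(P[:,:2]-o)@R*1e3,P[:,2]*1e3]; c=f[V,U]
    a=(abs(Q[:,0]-80)<320)&(abs(Q[:,1])<60)
    g=a&(c[:,1]>1.5*c[:,0])&(c[:,1]>1.5*c[:,2])&(Q[:,2]>80); print(s,'plate x',np.median(Q[g],0).round(1))
    n=a&(c[:,0]>2*c[:,1])&(c[:,0]>2.5*c[:,2])&(Q[:,2]>30)&(Q[:,0]>190); print('leaf',n.sum(),np.percentile(Q[n],[5,50,95],axis=0).round().tolist())
    b=(abs(Q[:,0]-0)<150)&(abs(Q[:,1]-83)<25)&(c.max(1)<60)&(Q[:,2]>60); print('bar z',np.median(Q[b],0).round(1))
E
```

```text
scene0 plate x [-78.6   6.5 103.6]
leaf 8 [[208.0, -27.0, 89.0], [211.0, -20.0, 93.0], [212.0, -2.0, 97.0]]
bar z [  0.5  91.7 109.1]
s4 plate x [ 1.273e+02 -1.000e-01  1.030e+02]
leaf 7 [[208.0, -24.0, 76.0], [209.0, -14.0, 95.0], [212.0, -2.0, 95.0]]
bar z [ 86.6  73.8 336.5]
```

The plate measures 127 mm against the expected 129 mm, and the leaf is back to its shut height. Handing in.

```bash
python3 -c "
from bench import ctrl; print(ctrl.hand_in()); print(ctrl.get_obs()['wrist_force'])"
```

```text
the job is handed in; nothing more can be done
None
the job is handed in; nothing more can be done
```

The job is handed in. The tray looks home against the end stop, with the gate shut behind it, both pots upright and the hand clear. No verdict is reported, so this rests on my own checks.

**What I did:** With the hand straddling the shaft, one fingertip held the bar down while the other pushed the rear of the plate, sliding the tray under the open gate. The push force rose to about 47 N when the tray met the stop. I then backed off and lifted straight up at about 8 s, and the gate closed.

**Last checks:**
- **Tray:** the plate measured x ≈ 127 mm, against 129 mm for fully home. That is inside the 9 mm tolerance.
- **Gate:** the red leaf's top measured about 95 mm, the same as when it was shut at the start.
- **Pots:** both stood upright in the tray in the last picture.
- **Contact:** wrist force was about 1 N with the hand raised to 221 mm.

**What went wrong or was not confirmed:**
- **First press:** the finger slid about 10 mm sideways on the sloping bar, so I lifted, re-aligned and pressed again.
- **Over-press:** the second press briefly took the gate to its limit at 46 N before I eased off.
- **Bar height:** my numeric check of the bar at the end failed because dark pixels of the arm got into it. I relied on the leaf and the picture instead.
- **Mug, tape and secateurs:** the hand never went near them, but I did not measure their positions again.

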